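# Press the refill insert into the pipette-tip rack

### The arm

A 6-joint arm with a two-finger parallel gripper is mounted at the origin on the work surface. World frame = base frame: x ahead of the robot, y to its left, z up, the work surface at z = 0. Lengths are in mm, angles in degrees, forces in N, time in s.
With the tool pointing down it reaches from about 250 to 775 mm from the base axis. Payload 4 kg.
Tool frame: the origin (TCP) lies at the very end of the fingers, on their centre line; the grasp point (between the pads) lies 19 mm behind it; z points along the fingers, y is the direction in which the jaws open and shut (so a half turn about z gives the same grasp; the last joint's range is limited). The gripper opens to 85 mm and grips with 20 to 120 N. Pads are 22 mm wide; open, the fingers measure 114 mm over their backs; the gripper's body (76 mm by 85 mm) begins 54 mm behind the grasp point. The pads swing forward as they close: fully open they stand 13 mm farther back than shut.
Start: joints at [71.442, 4.996, 78.535, -0, 96.463, -5.907], TCP at [120.463, 536.662, 231.341] pointing down, gripper open.
Joint ranges: [-177.83, 177.83], [-43.37, 116.18], [15.69, 146.23], [-61.86, 241.86], [9.47, 152.12], [-147.06, 147.06]. Speed limits (degrees/s): [159.86, 159.86, 180, 180, 180, 180].

### API

Orientations are given as a 3x3 rotation matrix whose columns are the frame's x, y, z axes.
In Python, from cell import reach, line_to, movej, command_gripper, dwell, solve_ik, state, camera, calibration, Unreachable, finish_job gives the robot as it stands. Calls block until the motion is done:
- reach(position, orientation): joint-space move of the TCP to a pose.
- line_to(position, ori=None, max_speed=150, contact_N=None): straight line of the TCP; ori=None keeps the orientation; max_speed is the mean speed in mm/s. With contact_N (N) it stops when the force on the tool has changed by that much, and returns True; else False.
- movej(angles): joint-space move.
- command_gripper(opening, grasp_force=None): opening from 0.0 (shut) to 1.0 (fully open); grasp_force is the grip in N (None keeps the last); returns when the fingers have stopped.
- dwell(seconds).
- solve_ik(position, orientation): joint angles nearest the present ones, or None.
- state(): the state.
- camera(name): name is "side" or "top"; returns the picture (400x640x3 uint8, red, green, blue); there is no depth.
- calibration(name): a dict with "fov_y" (degrees; the focal length in pixels is half the picture's height over the tangent of half this angle, whatever the lens; pixels are square), "cx", "cy" (the principal point, pixels), "view" (4x4, takes a point from world to camera coordinates). Camera axes: x right, y down, z forward; pixel columns grow to the right and rows downward; lengths in mm; the calibration is good to about 2 mm. A picture is of the moment at which its call begins. calibration takes no time and is no camera call.
A pose or a line that the arm cannot do raises Unreachable and nothing moves.
- finish_job(): hands the job in, once; it reports no verdict.
The state is a dict: "time_s": time; "joints": joint angles; "joint_velocities": joint speeds; "joint_efforts": joint torques, N m; "ee_pos": TCP position; "orientation": TCP orientation; "wrist_force": force on the tool from outside, world axes, zero at the start; "ft_torque": the same for the moment, N m; "finger_gap": opening from 0.0 (shut) to 1.0 (fully open).
Only numpy, scipy, OpenCV 4.12 (cv2) and the standard library are available. Lean on these libraries where they do the work, as an engineer would, in place of code of your own. Each camera call takes 0.05 s, during which the arm holds its last target. There are 200 camera calls.

### The job

Lay the loose blue refill insert squarely in the mouth of the empty orange tip rack and let go of it, so that it stands proud on the rack's sprung bed. Then take the green-handled press block, push the insert straight down with it until it snaps fully home, level all round (do not push it home with the fingers), and stand the press block upright back on its black mat. Leave the vial and the amber cup where they are.

Things in the scene. Friction and masses are not known exactly. Their poses are not given: they have to be found in the camera images.
- rack: The empty tip rack, one of two orange racks (left or right): open-topped box fixed to the bench, 136 (x) x 82 (y) x 50 mm high. Origin: centre of its underside, on the bench; x along its length, z up. With the insert fully home, its brim lies on the end walls and its underside is 24, its centre 44 and its top 64 mm above the bench; it stays latched there.
- rack_mouth (a point): Centre of the empty rack's mouth, at rim height (50 mm); axes as the rack's. The mouth is 126 x 78 mm at the rim and narrows by 5 mm chamfers at 45 degrees to 116 x 68 mm; its plastic is slippery.
- bed (a joint): Grey spring-loaded bed inside the empty rack, 90 x 52 mm, level; 0 m = up (its top 41.5 mm above the bench), grows as it sinks; 0.0175 with the insert home. An insert laid in the mouth rests on it with its centre 61.5 mm above the bench, brim 17.5 mm clear of the rim. To go home it must be pushed straight down past a white spring catch at each end: some 10 to 15 N, most of it early.
- full_rack_center (a point): The other orange rack, alike but already filled with a blue insert fully home; fixed, 64 mm high overall. The point is the centre of its underside, on the bench; x along its length, z up.
- insert_center (a point): Loose blue refill insert lying upright on the bench: 132 long, 60 wide (all the way up: grasp across this), 40 mm high, 0.16 kg, black dots on top. Point: its centre, 20 mm above its underside; x along its length, z up; both ways round alike. Foot 110 x 60 x 8 mm, block 98 x 60 mm up to the flat top; 132 mm brim at 26 to 32 mm height.
- pusher_center (a point): Press block, 0.28 kg: flat aluminium foot with rubber sole, 80 (x) x 48 (y) x 18 mm high, and on its middle an upright green square handle, 30 x 30 mm, its top 120 mm above the sole. Point: on the axis, 60 mm above the sole; z up the handle, x along the foot. Its weight alone does not snap the insert home.
- mat: Black rubber mat on which the press block stands, 110 x 110 x 4 mm, fixed. Origin: centre of its underside, on the bench.
- vial_center (a point): Loose clear vial with purple cap, 32 mm diameter, 85 mm tall; the point is half-way up. Not to be moved.
- cup_center (a point): Loose amber glass cup, 72 mm diameter, 62 mm tall; the point is half-way up. Not to be moved.
Mind the look-alikes: they are no part of the job. Several things look just like the mat: the one meant starts farthest from the robot's base.

How it is judged (in metres and radians):
On the way, in this order (a step that is already met when the one before it is completed fails the run):
1. the insert lies level and squarely in the rack's mouth, standing proud on the sprung bed, let go (horizontal distance between insert_center and rack below 0.006 m and angle between the x axis of insert_center and the x axis of rack, either way round below 0.08 rad and angle between insert_center's own z axis and vertical below 0.08 rad and z of insert_center in the frame of rack between 0.054 and 0.065 m and contact force between the fingers and insert below 0.2 N), for 0.2 s.
2. the insert is pushed fully home with the press block on it (horizontal distance between insert_center and rack below 0.006 m and z of insert_center in the frame of rack below 0.0465 m and angle between insert_center's own z axis and vertical below 0.04 rad and contact force between pusher and insert above 0.3 N), for 0.04 s.
At the end, for the whole second after the job is handed in: The insert is home in the empty rack: within 6 mm of its axis, centre at most 46.5 mm above the rack's underside (44 when fully down), tilt under 0.04 rad. The press block stands on the mat within 45 mm of its centre, tilt under 0.08 rad. Both are let go and at rest (horizontal distance between insert_center and rack below 0.006 m and z of insert_center in the frame of rack below 0.0465 m and angle between insert_center's own z axis and vertical below 0.04 rad and horizontal distance between pusher_center and mat below 0.045 m and z of pusher_center in the frame of mat between 0.058 and 0.068 m and angle between pusher_center's own z axis and vertical below 0.08 rad and linear speed of each of pusher, insert below 0.02 m/s); the robot touches nothing.
It fails at once if the insert is pushed down past the catches with the fingers instead of the press block (horizontal distance between insert_center and rack below 0.02 m and z of insert_center in the frame of rack below 0.052 m and contact force between the fingers and insert above 1 N).
It fails at once if the vial is moved more than 25 mm or tipped (distance of vial_center from where it was at the start of the episode above 0.025 m).
It fails at once if the cup is moved more than 25 mm or tipped (distance of cup_center from where it was at the start of the episode above 0.025 m).
It also fails if it takes over 64 s, if anything falls off the work surface, if the arm or the gripper's body presses on something with over 40 N, if the wrist force passes 120 N, or if a joint passes its speed limit or range.

## Working session

There is one attempt and no reset: what is moved stays moved. The work goes in short steps, each a Python script; the robot and the scene stay as the last script left them, time stands still between calls to the robot, and variables do not carry over. Pictures are saved under pics/ and viewed, on a budget of 10 in all, crops included, one or two more only if the job needs it, and the job is handed in when it is done.

```bash
mkdir -p pics; ls
python3 - <<'E'
from cell import *
import cv2, json
for n in("side","top"):
    im=camera(n); cv2.imwrite(f"pics/{n}0.png",im[:,:,::-1]); c=calibration(n); print(n,c)
E
```

```text
pics
side {'fov_y': 56.929426668087224, 'cx': 322.78756679551395, 'cy': 205.62384737156214, 'view': array([[ 9.85354585e-01, -1.70077201e-01,  1.22510572e-02,
        -5.11351186e+02],
       [-7.69727313e-02, -5.07754871e-01, -8.58056052e-01,
         1.23922927e+02],
       [ 1.52156306e-01,  8.44546468e-01, -5.13409897e-01,
         1.00629071e+03],
       [ 0.00000000e+00,  0.00000000e+00,  0.00000000e+00,
         1.00000000e+00]])}
top {'fov_y': 51.9953893248231, 'cx': 322.01820559533735, 'cy': 196.2627025317446, 'view': array([[ 5.45882111e-02, -9.98507170e-01,  1.88638134e-03,
         1.30283959e+00],
       [-9.74017061e-01, -5.36650120e-02, -2.20024615e-01,
         5.30597241e+02],
       [ 2.19797388e-01,  1.01733825e-02, -9.75492496e-01,
         1.14044461e+03],
       [ 0.00000000e+00,  0.00000000e+00,  0.00000000e+00,
         1.00000000e+00]])}
```

View pics/side0.png

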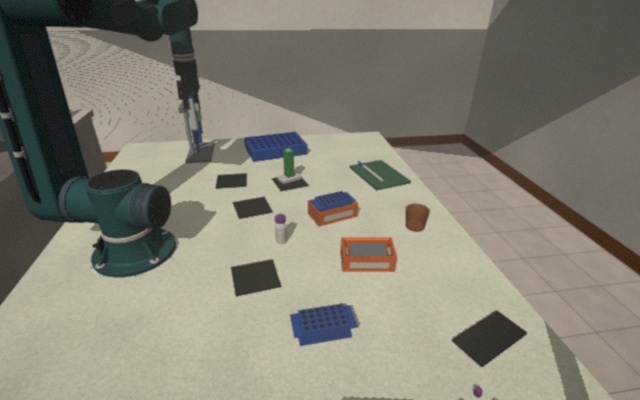

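View pics/top0.png

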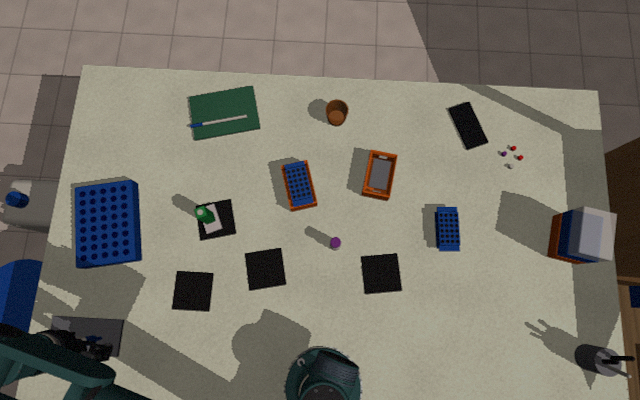

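The top view shows the loose insert at about (447,228), the empty rack (380,175), the full rack (299,185), the press block on its mat (213,218), the vial (335,243) and the cup (337,113). In the side view the same things are at (325,323), (368,254), (333,207), (290,170), (280,229) and (417,217). Next I'll enlarge crops of these.

```bash
cat > h.py <<'E'
import cv2, numpy as np
from cell import *
def crops(src,boxes,out,s,cols=3):
    im=cv2.imread(src); ts=[]
    for x0,y0,w,h in boxes:
        t=cv2.resize(im[y0:y0+h,x0:x0+w],None,fx=s,fy=s,interpolation=cv2.INTER_CUBIC)
        for x in range(x0-x0%-10,x0+w,10): cv2.line(t,((x-x0)*s,0),((x-x0)*s,5),(0,0,255),1); cv2.putText(t,str(x),((x-x0)*s,14),0,.35,(0,0,255),1)
        for y in range(y0-y0%-10,y0+h,10): cv2.line(t,(0,(y-y0)*s),(5,(y-y0)*s),(0,0,255),1); cv2.putText(t,str(y),(6,(y-y0)*s+4),0,.35,(0,0,255),1)
        ts.append(t)
    H=max(t.shape[0] for t in ts); W=max(t.shape[1] for t in ts)
    ts=[cv2.copyMakeBorder(t,0,H-t.shape[0],0,W-t.shape[1],cv2.BORDER_CONSTANT) for t in ts]
    while len(ts)%cols: ts.append(ts[0]*0)
    cv2.imwrite(out,np.vstack([np.hstack(ts[i:i+cols]) for i in range(0,len(ts),cols)]))
def proj(name,P):
    c=calibration(name); f=200/np.tan(np.radians(c["fov_y"]/2)); P=np.atleast_2d(P)
    q=P@c["view"][:3,:3].T+c["view"][:3,3]
    return q[:,:2]/q[:,2:]*f+[c["cx"],c["cy"]]
def onplane(name,uv,z):
    c=calibration(name); f=200/np.tan(np.radians(c["fov_y"]/2)); R=c["view"][:3,:3]; o=-R.T@c["view"][:3,3]
    d=np.c_[(np.atleast_2d(uv)-[c["cx"],c["cy"]])/f,np.ones(len(np.atleast_2d(uv)))]@R
    return o+d*((z-o[2])/d[:,2:])
def tri(ut,us):
    A=lambda n:(lambda c,f:np.array([[f,0,c["cx"]],[0,f,c["cy"]],[0,0,1]])@c["view"][:3])(calibration(n),200/np.tan(np.radians(calibration(n)["fov_y"]/2)))
    X=cv2.triangulatePoints(A("top"),A("side"),np.float64(ut).reshape(2,1),np.float64(us).reshape(2,1)); return (X[:3]/X[3]).ravel()
E
python3 - <<'E'
from h import *
crops("pics/top0.png",[(425,200,44,56),(355,144,50,60),(190,194,50,52)],"pics/t1.png",5)
crops("pics/side0.png",[(286,298,78,50),(334,230,70,46),(260,142,60,52),(300,185,65,42)],"pics/s1.png",5,2)
for n,u in(("phone",[467,125]),("m1",[193,291]),("m2",[265,269]),("m3",[381,274]),("mat",[216,219])): print(n,onplane("top",u,4))
for a,b in(([335,242],[280,217]),): print("vialcap",tri(a,b))
E
```

```text
phone [[ 800.26897735 -418.10583825    4.        ]]
m1 [[239.36774811 390.31686921   4.        ]]
m2 [[313.70764421 186.58231157   4.        ]]
m3 [[ 317.90262746 -154.8497856     4.        ]]
mat [[454.14383185 347.15228725   4.        ]]
vialcap [396.01176584 -13.32650385  80.27860943]
```

View pics/t1.png

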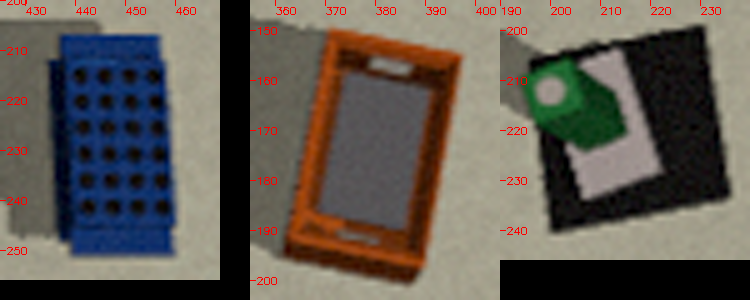

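View pics/s1.png

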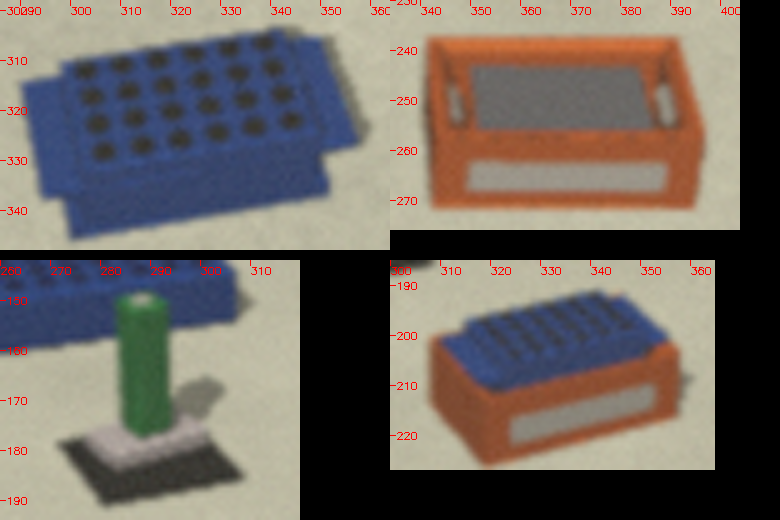

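The crops give the insert's dot grid corners at about (440,215) to (456,241), the rack rim corners and the press block handle top at (200,212) top / (288,150) side. The top view has about 3 mm/px, so I'll refine the poses by fitting model silhouettes to colour masks in both views.

```bash
cat > fit.py <<'E'
from h import *
from scipy.optimize import minimize
S=6
HSV={"blue":((105,110,40),(128,255,255)),"orange":((3,130,60),(18,255,255)),"green":((55,70,30),(90,255,255)),"black":((0,0,0),(180,255,70))}
def mask(name,roi,col,pre):
    x0,y0,w,h=roi; im=cv2.imread(f"pics/{name}{pre}.png")[y0:y0+h,x0:x0+w]
    im=cv2.resize(im,None,fx=S,fy=S,interpolation=cv2.INTER_CUBIC)
    m=0
    for c in col: m=m|cv2.inRange(cv2.cvtColor(im,cv2.COLOR_BGR2HSV),*HSV[c])
    n,l,st,_=cv2.connectedComponentsWithStats(m); m=np.uint8(l==1+np.argmax(st[1:,4]))
    cs,_=cv2.findContours(m,cv2.RETR_EXTERNAL,cv2.CHAIN_APPROX_NONE)
    return cv2.drawContours(m*0,cs,-1,1,-1)
def render(name,roi,boxes,p):
    x0,y0,w,h=roi; r=np.zeros((h*S,w*S),np.uint8); c,s=np.cos(p[2]),np.sin(p[2])
    for a,b,z0,z1 in boxes:
        P=np.array([[i*a/2,j*b/2,k] for i in(-1,1) for j in(-1,1) for k in(z0,z1)])
        P=np.c_[P[:,0]*c-P[:,1]*s+p[0],P[:,0]*s+P[:,1]*c+p[1],P[:,2]+p[3]]
        q=(proj(name,P)-[x0,y0]+.5)*S-.5
        cv2.fillConvexPoly(r,cv2.convexHull(np.int32(np.round(q*16))),1,shift=4)
    return r
def fit(boxes,rois,col,p0,pre="0"):
    M={n:mask(n,r,col,pre) for n,r in rois.items()}
    K=(31,31)
    B={n:cv2.GaussianBlur(m.astype(np.float32),K,5) for n,m in M.items()}
    def cost(v):
        p=[v[0],v[1],v[2]/50,v[3]]
        return sum(((cv2.GaussianBlur(render(n,rois[n],boxes,p).astype(np.float32),K,5)-B[n])**2).sum() for n in M)
    best=None
    v=[p0[0],p0[1],p0[2]*50,p0[3]]
    for _ in range(3):
        r=minimize(cost,v,method="Nelder-Mead",options=dict(initial_simplex=np.vstack([v]+[np.array(v)+d for d in np.diag([6,6,5,5])]),xatol=.05,fatol=.5)); v=r.x
    p=np.array([v[0],v[1],v[2]/50,v[3]])
    iou=[round(float((render(n,rois[n],boxes,p)&M[n]).sum()/(render(n,rois[n],boxes,p)|M[n]).sum()),3) for n in M]
    return p,iou
INS=[(110,60,0,8),(98,60,0,40),(132,60,26,32)]; RACK=[(136,82,0,50)]; HAN=[(30,30,18,120)]; MAT=[(110,110,0,4)]
E
python3 - <<'E'
from fit import *
t=lambda x,y,o:np.array(o)+np.array([x,y])/5-.4
for a,b in(((89,207),(86,71)),((158,207),(104,152)),((79,76),(265,43)),((153,76),(291,120))): print("dot",tri(t(*a,(425,200)),t(*b,(286,298))).round(1))
print("handle top",tri([199.6,211.6],[288.2,149.6]).round(1))
R={"top":(420,192,60,72),"side":(278,290,98,66)}
def sh(n,p,i): print(n,p[:2].round(1),"yaw",np.degrees(p[2]).round(1),"dz",p[3].round(1),i)
g=onplane("top",[447,229],20)[0]; sh("insert",*fit(INS,R,["blue"],[g[0],g[1],0,0]))
g=onplane("top",[380,176],30)[0]; sh("rack",*fit(RACK,{"top":(350,138,60,72),"side":(328,226,82,54)},["orange"],[g[0],g[1],-.15,0]))
g=onplane("top",[200,212],124)[0]; print(g)
sh("handle",*fit(HAN,{"top":(188,192,40,40),"side":(275,142,32,42)},["green"],[g[0],g[1],.2,4]))
g=onplane("top",[214,219],4)[0]
c=t(np.array([122,163,85]),np.array([47,173,200]),(190,194)) if 0 else np.array([t(122,47,(190,194)),t(163,173,(190,194)),t(85,200,(190,194))])
print("foot pts@z22",onplane("top",c,22).round(1).tolist())
m=np.array([t(203,27,(190,194)),t(232,197,(190,194)),t(52,233,(190,194)),t(26,62,(190,194))]); print("mat corners",onplane("top",m,4).round(1).tolist())
E
```

```text
dot [ 420.  -325.7   39.7]
dot [ 422.4 -366.7   36.8]
dot [ 497.6 -321.    38.3]
dot [ 499.6 -364.4   38.8]
handle top [454.2 362.5 122.5]
insert [ 460.2 -344.9] yaw 2.9 dz -2.2 [0.843, 0.812]
rack [ 614. -138.] yaw -9.7 dz -1.3 [0.956, 0.944]
[452.63203973 360.80426179 124.        ]Traceback (most recent call last):
  File "<stdin>", line 10, in <module>
  File "fit.py", line 31, in fit
    r=minimize(cost,v,method="Nelder-Mead",options=dict(initial_simplex=np.vstack([v]+[np.array(v)+d for d in np.diag([6,6,5,5])]),xatol=.05,fatol=.5)); v=r.x
    res = _minimize_neldermead(fun, x0, args, callback, bounds=bounds,
                               **options)
    fsim[j] = func(sim[j])
              ~~~~^^^^^^^^
    fx = function(np.copy(x), *(wrapper_args + args))
  File "fit.py", line 27, in cost
    return sum(((cv2.GaussianBlur(render(n,rois[n],boxes,p).astype(np.float32),K,5)-B[n])**2).sum() for n in M)
  File "fit.py", line 27, in <genexpr>
    return sum(((cv2.GaussianBlur(render(n,rois[n],boxes,p).astype(np.float32),K,5)-B[n])**2).sum() for n in M)
                                  ~~~~~~^^^^^^^^^^^^^^^^^^^
  File "fit.py", line 18, in render
    q=(proj(name,P)-[x0,y0]+.5)*S-.5
       ~~~~^^^^^^^^
  File "h.py", line 15, in proj
    c=calibration(name); f=200/np.tan(np.radians(c["fov_y"]/2)); P=np.atleast_2d(P)
ValueError: time passes only in moves, steps and waits
```

```bash
sed -i 's/^from cell import \*/from cell import *\nimport cell, functools\ncalibration=functools.cache(cell.calibration)/' h.py
sed -i 's/((105,110,40)/((105,80,15)/; s/,(128,255,255)/,(132,255,255)/; s/((55,70,30)/((50,60,12)/; s/(90,255,255)/(95,255,255)/' fit.py
python3 - <<'E'
from fit import *
t=lambda x,y,o:np.array(o)+np.array([x,y])/5-.4
def sh(n,p,i): print(n,p[:2].round(1),"yaw",np.degrees(p[2]).round(1),"dz",p[3].round(1),i,flush=True)
sh("insert",*fit(INS,{"top":(420,192,60,72),"side":(278,290,98,66)},["blue"],[460,-345,.05,0]))
sh("handle",*fit(HAN,{"top":(188,192,40,40),"side":(275,142,32,42)},["green"],[453,361,.2,4]))
c=np.array([t(122,47,(190,194)),t(163,173,(190,194)),t(85,200,(190,194))])
print("foot pts@z22",onplane("top",c,22).round(1).tolist())
m=np.array([t(203,27,(190,194)),t(232,197,(190,194)),t(52,233,(190,194)),t(26,62,(190,194))]); print("mat corners",onplane("top",m,4).round(1).tolist())
for x in([396,-13,85],[760,-40,62]): print(solve_ik(x,np.diag([1.,-1,-1])) is not None)
print(proj("top",[614,-138,50]),onplane("top",[337,108],62),onplane("side",[417,210],62),state()["orientation"].round(2).tolist())
E
```

```text
insert [ 460.2 -344.5] yaw 2.9 dz -2.5 [0.935, 0.881]
handle [454.  363.6] yaw 8.8 dz 2.6 [0.859, 0.862]
foot pts@z22 [[499.5, 353.7, 22.0], [424.9, 320.9, 22.0], [406.4, 365.2, 22.0]]
mat corners [[518.1, 310.7, 4.0], [415.1, 282.5, 4.0], [387.7, 387.7, 4.0], [490.5, 416.0, 4.0]]
True
True
[[379.82663141 172.48282824]] [[ 8.08672320e+02 -3.83020998e-01  6.20000000e+01]] [[799.3912025   -7.35965654  62.        ]] [[-0.98, 0.22, -0.0], [0.22, 0.98, -0.0], [0.0, -0.0, -1.0]]
```

The mat with the block on it is the farthest square one; the black object at (467,125) is oblong, so it isn't a candidate. I'll grasp the insert now.

```bash
cat >> h.py <<'E'
def ori(a):
    a=np.radians(a); y=np.array([np.cos(a),np.sin(a),0]); z=np.array([0,0,-1.]); return np.c_[np.cross(y,z),y,z]
def st(): s=state(); print("t",round(s["time_s"],2),"p",np.round(s["ee_pos"],1),"F",np.round(s["wrist_force"],1),"gap",round(float(s["finger_gap"]),3),flush=True)
E
python3 - <<'E'
from h import *
st()
o=ori(92.9)
reach([460.2,-344.6,160],o); st()
print(line_to([460.2,-344.6,12],max_speed=120,contact_N=8)); st()
command_gripper(0.0,40); st()
line_to([460.2,-344.6,120],max_speed=120); st()
for n in("side","top"): cv2.imwrite(f"pics/{n}2.png",camera(n)[:,:,::-1])
crops("pics/top2.png",[(400,180,100,100)],"pics/a.png",4,1);crops("pics/side2.png",[(270,230,110,100)],"pics/b.png",4,1)
a=cv2.imread("pics/a.png");b=cv2.imread("pics/b.png");cv2.imwrite("pics/v2.png",cv2.resize(np.hstack([a,b[:400,:]]),(800,380)))
E
```

```text
t 0.1 p [120.3 536.2 230.2] F [ 0.2 -0.   0.1] gap 0.999
t 3.41 p [ 460.7 -344.   160.1] F [-0.5 -1.2 -0. ] gap 1.004
False
t 4.79 p [ 460.8 -345.2   13.1] F [ 0.  -0.3  0.2] gap 0.999
t 5.15 p [ 460.7 -345.    13. ] F [ 0.7 -1.3  3.7] gap 0.694
t 6.2 p [ 459.6 -344.1  118.7] F [ 0.   0.1 -1.7] gap 0.688
```

View pics/v2.png

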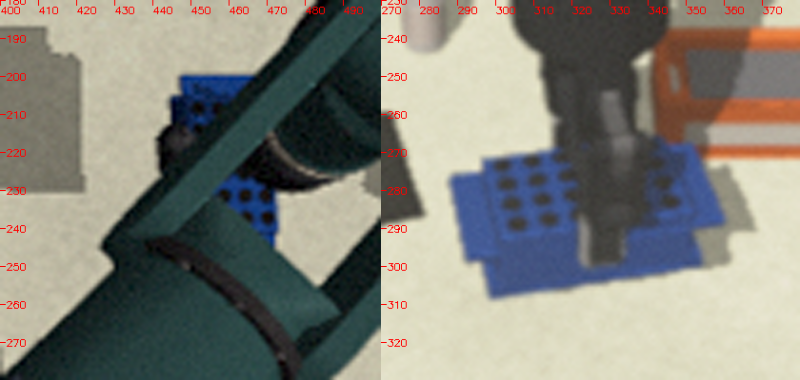

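The insert is held level, and the fingertips sit about 18 mm above its underside. That keeps them clear of the rack rim when I place it.

Run:
```python
from h import *
o=ori(80.3)
reach([614,-138,120],o); dwell(.3); st()
print(line_to([614,-138,66],max_speed=80,contact_N=6)); st()
print(line_to([614,-138,53.5],max_speed=20,contact_N=3)); st()
```

```text
t 7.61 p [ 613.6 -139.2  120.1] F [ 0.1 -0.9 -2.6] gap 0.691
False
t 8.43 p [ 614.4 -138.1   66.4] F [ 0.1  0.5 -1.2] gap 0.694
False
t 9.21 p [ 613.9 -138.    53.9] F [-1.3  0.9  1.5] gap 0.692
```

Run:
```python
from h import *
command_gripper(1.0); st()
line_to([614,-138,150],max_speed=120)
reach([453.7,361.5,230],ori(113.5)); st()
for n in("side","top"): cv2.imwrite(f"pics/{n}3.png",camera(n)[:,:,::-1])
crops("pics/top3.png",[(345,135,70,75)],"pics/a.png",5,1);crops("pics/side3.png",[(325,215,85,65)],"pics/b.png",5,1)
a=cv2.imread("pics/a.png");b=cv2.imread("pics/b.png")
v=np.zeros((375,775,3),np.uint8);v[:,:350]=a;v[:325,350:]=b;cv2.imwrite("pics/v3.png",v)
from fit import *
p,i=fit(INS,{"top":(345,135,70,75)},["blue"],[614,-138,-.17,41.5],"3") ;print(p.round(2),i)
```

```text
t 9.59 p [ 614.2 -138.1   53.5] F [0.1 0.1 0.5] gap 1.0
t 12.47 p [454.3 360.6 229.6] F [ 0.1  0.1 -0. ] gap 1.001
[ 6.2275e+02 -1.4252e+02 -1.7000e-01  1.0030e+01] [0.984]
```

View pics/v3.png

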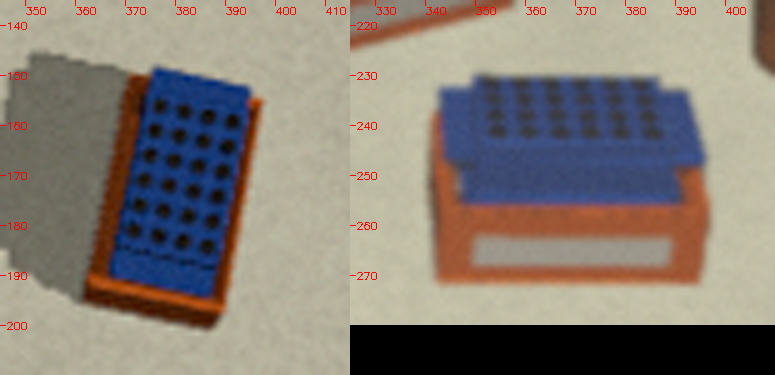

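The insert stands proud, level and square in the mouth: top view dots span (377,156) to (386,184), and in the side view the brim is evenly above both end walls. Next is the press block.

Run:
```python
from h import *
print("insert xy", onplane("top",[381.4,169.9],79.5).round(1))
o=ori(113.5)
print(line_to([453.7,361.5,70],max_speed=100,contact_N=8)); st()
command_gripper(0.0,90); st()
s=state()["ee_pos"]
line_to([453.7,361.5,235],max_speed=120); st()
for n in("side","top"): cv2.imwrite(f"pics/{n}4.png",camera(n)[:,:,::-1])
crops("pics/top4.png",[(150,150,110,110)],"pics/a.png",4,1);crops("pics/side4.png",[(250,75,80,125)],"pics/b.png",4,1)
a=cv2.imread("pics/a.png");b=cv2.imread("pics/b.png")
v=np.zeros((500,760,3),np.uint8);v[:440,:440]=a;v[:500,440:]=b;cv2.imwrite("pics/v4.png",v)
```

```text
insert xy [[ 613.4 -138.5   79.5]]
False
t 14.32 p [454.2 361.8  70.9] F [ 0.4 -0.2 -0.8] gap 1.003
t 14.87 p [453.9 361.9  70.3] F [0.  0.8 1.4] gap 0.342
t 16.39 p [453.3 361.2 233.7] F [-0.3 -0.1 -3.5] gap 0.34
```

View pics/v4.png

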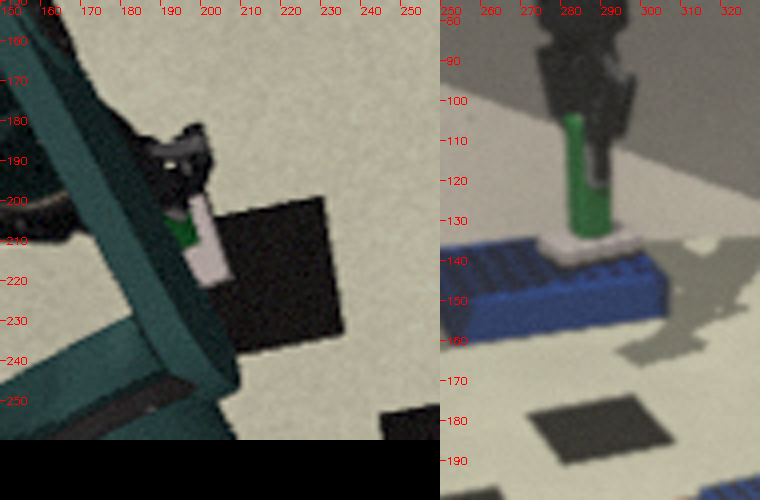

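The block is gripped upright and squarely (gap 0.34, about 29 mm), with its foot parallel to the jaws. The insert measures (613.4, -138.5), 0.8 mm from the rack centre. Now I'll press.

Run:
```python
from h import *
o=ori(80.3); x,y=613.7,-138.3
reach([x,y,235],o); dwell(.2); st()
line_to([x,y,160],max_speed=100,contact_N=10); st()
for z in(151,145,140,135,131,129,127.5):
    c=line_to([x,y,z],max_speed=25,contact_N=35); print(z,c,end=" "); st()
    if c: break
dwell(.3); st()
```

```text
t 18.59 p [ 613.9 -137.2  235.1] F [-0.5  0.  -2.9] gap 0.346
t 19.49 p [ 614.2 -138.5  161. ] F [-0.  -0.6 -3.1] gap 0.341
151 False t 20.0 p [ 613.6 -138.2  150.7] F [-1.2 -0.1 -2.8] gap 0.343
145 False t 20.39 p [ 614.1 -138.4  145.4] F [ 1.7  0.7 -1.3] gap 0.343
140 False t 20.74 p [ 614.5 -138.6  143.1] F [-1.3 -0.1  5.7] gap 0.341
135 False t 21.09 p [ 614.4 -138.6  136.1] F [1.1 0.6 2. ] gap 0.341
131 False t 21.4 p [ 613.6 -138.2  130.3] F [ 1.9 -1.1  0.7] gap 0.341
129 False t 21.65 p [ 613.7 -138.3  130.3] F [-2.2  0.8  5.7] gap 0.338
127.5 False t 21.9 p [ 613.8 -138.2  130.2] F [-2.1  1.3 10.8] gap 0.339
t 22.2 p [ 613.7 -138.2  130.2] F [-2.7  1.9 10.9] gap 0.343
```

It hit a hard stop at TCP 130.2, and 130.3 was expected for fully home. I'll lift and check it before returning the block.

Run:
```python
from h import *
line_to([613.7,-138.3,235],max_speed=100); st()
reach([453,350,235],ori(113.5)); dwell(.2)
for n in("side","top"): cv2.imwrite(f"pics/{n}5.png",camera(n)[:,:,::-1])
crops("pics/top5.png",[(345,135,70,75)],"pics/a.png",5,1);crops("pics/side5.png",[(325,215,85,65)],"pics/b.png",5,1)
a=cv2.imread("pics/a.png");b=cv2.imread("pics/b.png")
v=np.zeros((375,775,3),np.uint8);v[:,:350]=a;v[:325,350:]=b;cv2.imwrite("pics/v5.png",v); st()
```

```text
t 23.43 p [ 613.3 -138.2  233.7] F [-0.7 -0.6 -3.1] gap 0.338
t 25.59 p [453.4 349.5 234.9] F [ 0.6  0.6 -2.9] gap 0.34
```

View pics/v5.png

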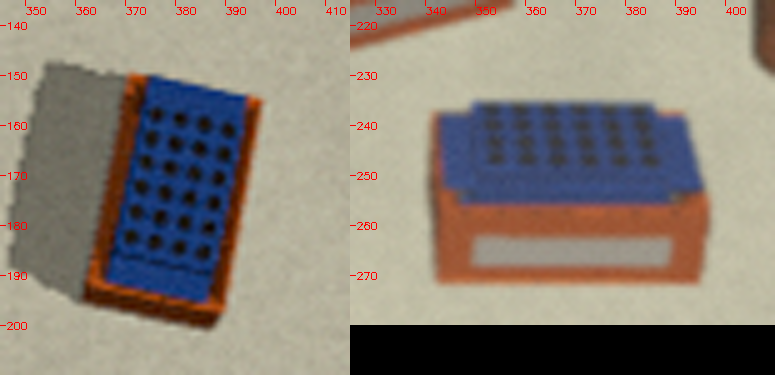

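The insert is home: its brim now lies on both end walls, level from (342,238) to (393,254) in the side view. Now the block goes back on the mat.

Run:
```python
from h import *
line_to([453,350,80],max_speed=110,contact_N=10)
print(line_to([453,350,69.5],max_speed=15,contact_N=4)); st()
command_gripper(1.0); dwell(.2); st()
line_to([453,350,235],max_speed=110)
reach([300,480,260],ori(113.5)); st()
for n in("side","top"): cv2.imwrite(f"pics/{n}6.png",camera(n)[:,:,::-1])
cv2.imwrite("pics/v6.png",np.vstack([cv2.imread("pics/top6.png")[60:320,60:620],cv2.imread("pics/side6.png")[100:360,60:620]]))
```

```text
True
t 27.77 p [452.8 349.9  70.3] F [-0.2  1.5  5.4] gap 0.339
t 28.56 p [451.4 349.1  68.2] F [0.6 0.  0.1] gap 0.998
t 31.05 p [300.6 479.5 259.5] F [ 0.5 -1.1 -0.3] gap 1.003
```

View pics/v6.png

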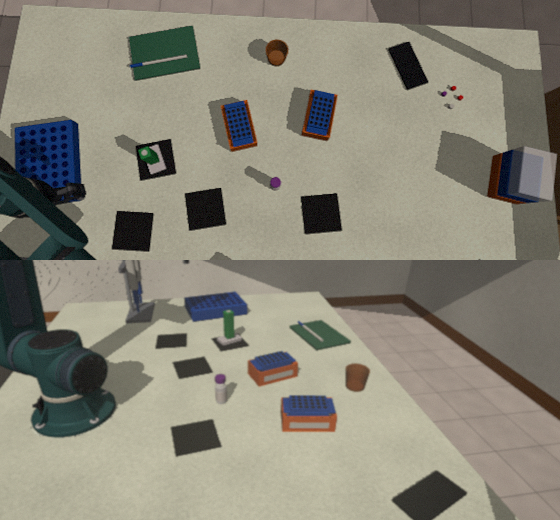

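The block stands upright in the middle of its mat (crop (150,158) top, (229,327) side). The insert is home, the vial and cup haven't moved, and the gripper is clear, so I'm handing in.

```bash
python3 -c "
from cell import *
finish_job()"
```

```text
the job is handed in; nothing more can be done
```

The job is done and handed in after about 31 s on the robot's clock; no verdict was reported.

- **Insert laid in:** I laid the insert in the right-hand (empty) rack and let go. The pictures showed it standing proud, level and square, about 1 mm from the rack's centre.
- **Pressed home:** I pushed it down with the press block to a hard stop at TCP height 130.2 mm, against 130.3 mm expected for fully home. The picture afterwards showed its brim lying level on both end walls.
- **Press block returned:** The last picture shows the block upright near the middle of its mat and the gripper clear.
- **Vial and cup:** By eye, neither has moved.

**Checks that disagreed or failed:**
- **Heights:** Heights fitted from the two views came out 1 to 3 mm below the task's figures, about what the calibration allows.
- **Proud insert:** One single-view fit of the insert standing proud gave a wrong height and position. I discarded it and used the dot positions with its height taken from the task's text.
- **Placing stop:** The 3 N contact stop did not trigger when the insert was laid down. The move ended on the bed at its planned height instead.

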